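# Close and lock the water filter after a cartridge change

## Robot

A 6-joint arm with a two-finger parallel gripper is mounted at the origin on a cart in front of the work surface, level with it; the furniture and walls round the work are solid. World frame = base frame: x ahead of the robot, y to its left, z up, the work surface at z = 0. Lengths are in mm, angles in degrees, forces in N, time in s.
With the tool pointing down it reaches from about 275 to 975 mm from the base axis. Payload 8.4 kg.
Tool frame: the origin (TCP) lies at the very end of the fingers, on their centre line; the grasp point (between the pads) lies 19 mm behind it; z points along the fingers, y is the line along which they close (so a half turn about z gives the same grasp; the last joint's range is limited). The gripper opens to 92 mm and grips with 3 to 60 N. Pads are 20 mm wide; open, the fingers measure 128 mm over their backs; the gripper's body (75 mm by 189 mm) begins 69 mm behind the grasp point.
Start: joints at [64.664, 20.225, 93.587, -0, 66.188, -0.138], TCP at [266.098, 565.526, 214.583] pointing down, gripper open.
Joint ranges: [-150.9, 150.9], [-52.94, 120.26], [3.33, 152.33], [-74.26, 254.26], [0, 154.13], [-172.89, 172.89]. Speed limits (degrees/s): [127.2, 127.2, 159.86, 180, 180, 180].

## Interface

Orientations are given as a 3x3 rotation matrix whose columns are the frame's x, y, z axes.
In Python, from station import arm gives the robot as it stands. The module is installed in compiled form; this text tells all that it offers. Calls block until the motion is done:
- arm.goto(position, orientation): joint-space move of the TCP to a pose.
- arm.move_l(position, frame=None, vel=150, threshold=None): straight line of the TCP; frame=None keeps the orientation; vel is the mean speed in mm/s. With threshold (N) it stops when the force on the tool has changed by that much, and returns True; else False.
- arm.move_j(angles): joint-space move.
- arm.gripper_to(opening): finger opening in mm; the grip force is fixed at half the most; returns when the fingers have stopped.
- arm.pause(seconds).
- arm.inverse_kinematics(position, orientation): joint angles nearest the present ones, or None.
- arm.capture(name): name is "scene" or "top" or "wrist"; returns the picture (420x560x3 uint8, red, green, blue); there is no depth.
- arm.calibration(name): a dict with "intrinsics" (3x3 intrinsics, pixels), "k1" (the pictures are not rectified: a ray, as slopes to the right and down, at radius r is drawn at 1 + k1 r^2 times it, then the intrinsics apply), "world_to_cam" (4x4, takes a point from world to camera coordinates). Camera axes: x right, y down, z forward; pixel columns grow to the right and rows downward; lengths in mm; the calibration is good to about 2 mm. A picture is of the moment at which its call begins: read the wrist's pose just before it. calibration takes no time and is no camera call; for the wrist camera it gives the pose at the moment of the call.
A pose or a line that the arm cannot do raises arm.Unreachable and nothing moves.
- arm.close_job(): hands the job in; it is judged then, once.
Readings, each from a call of its own:
- arm.get_t(): time.
- arm.get_joint_pos(): joint angles.
- arm.get_qvel(): joint speeds.
- arm.get_joint_efforts(): joint torques, N m.
- arm.get_ee_pos(): TCP position.
- arm.get_tcp_rot(): TCP orientation.
- arm.get_wrist_force(): force on the tool from outside, world axes, zero at the start.
- arm.get_wrist_torque(): the same for the moment, N m.
- arm.get_width(): finger opening in mm.
- arm.get_finger_force(): force on a finger pad.
Only numpy, scipy, OpenCV 4.12 (cv2) and the standard library are available. Lean on these libraries where they do the work, as an engineer would, in place of code of your own. Each camera call takes 0.05 s, during which the arm holds its last target. There are 200 camera calls.

## Task

The water filter has just been given a new cartridge: swing its sloping cover fully shut, then lock it with the steel key by turning both slotted screws clockwise until they stop. Afterwards stand the key upright on the worktop again and let go. Turn the screws only with the key, not with the fingers, and leave everything else where it stands.

Things in the scene. Friction and masses are not known exactly. Their poses are not given: they have to be found in the camera images.
- filter_unit: Countertop water filter, fixed: white wedge-shaped housing 220 mm wide (y), 182 mm deep (x), 45 mm high in front, 130 mm at the back, with a grey sloping cover (220 mm wide, 160 mm along the slope, 6 mm thick). Origin: centre of the underside; x points to its back, y to its left seen from the robot, z up; yaw -0.3 to 0.2 rad
- cover (a joint): Cover hinge: 0 = fully shut on its stop, face 30 degrees from level, low edge towards the robot; grows as it opens upward (limit 1.1). Hinge line: far upper edge, along y at x 50 mm, z 126 mm of filter_unit. Starts open at 0.4 to 0.8 and stays where left (1 to 3 N at the low edge moves it). Shut counts below 0.03
- cover_edge (a point): Point on the cover's outer face, midway between the screws, 145 mm from the hinge line and 12 mm above the low edge: a good place to press it shut. z points out of the face, x up the slope to the hinge. Moves with the cover
- screw_left_head (a point): Top centre of the left screw head (+y of the unit): round steel head 30 mm across, 11 mm proud of the cover, one straight slot across it 6.6 mm wide (9 mm at the chamfered mouth), 6 mm deep, open-ended. z points out along the screw axis (square to the cover), x along the slot; turns with the screw. Screws are 130 mm apart, 125 mm from the hinge line
- screw_right_head (a point): The same for the right screw (-y of the unit)
- screw_left (a joint): Turn of the left screw, clockwise positive seen from outside: 0 = open (slot up and down the slope), 1.571 = locked at its stop (slot level, across the cover). Starts at 0 to 0.35. A tongue on it turns beneath a lip of the housing; turned early it keeps the cover from shutting. Needs 0.1 N m; stays where left. Locked counts above 1.36
- screw_right (a joint): The same for the right screw; also clockwise
- key: The key, 106 mm tall, 0.16 kg, standing loose on its sleeve. Black block grip 56 to 106 mm up: 58 mm along x, 24 mm across y (pinch here); steel neck 18 mm thick; foot is a guide sleeve 44 mm outside, 34 mm inside, 15 mm deep, open downward, that goes round a screw head, with the blade inside. Origin: centre of the sleeve's rim; z up to the grip
- key_blade (a point): Centre of the key blade's tip, 2.5 mm above the sleeve's rim, inside it; axes as the key's. Blade 24 mm wide along x (same way as the grip's long side), 4 mm thick. Seated in a slot this point lies 6 mm below the screw head's top centre along its axis (key origin 8.5 mm below); if the blade misses the slot it rests on the head, level with its top
- tamper: Bystander: coffee tamper with dark wooden knob on a round steel foot, 58 mm in diameter, 87 mm tall, loose; the key and the tamper may stand left or right of the filter. Origin: centre of the underside
- old_cartridge: Bystander: used filter cartridge, white cylinder 62 mm in diameter, 139 mm tall, loose, standing. Origin: centre of the underside
- tumbler: Bystander: clear glass, 81 mm in diameter, 91 mm tall, loose. Origin: centre of the underside
- milk_jug: Bystander: steel milk jug 74x98x88 mm, loose. Origin: centre of the underside
- cup: Bystander: white cup 62x89x52 mm, loose. Origin: centre of the underside
- lemon: Bystander: lemon 71x53x51 mm, loose. Origin: its underside

How it is judged:
By the outcome, as a careful person would: the job done as asked, in the order asked, and still so for the second after the job is handed in, with the robot touching nothing.
It also fails if it takes over 72 s, if anything falls off the work surface, if the arm or the gripper's body presses on something with over 40 N, if the wrist force passes 120 N, or if a joint passes its speed limit or range.

## Working session

There is one attempt and no reset: what is moved stays moved. The work goes in short steps, each a Python script; the robot and the scene stay as the last script left them, time stands still between calls to the robot, and variables do not carry over. Pictures are saved under pics/ and viewed, at most 10 in all, crops included, and the job is handed in when it is done.

```bash
mkdir -p pics; python3 - <<'E'
from station import arm
import cv2
for n in("scene","top"):
    im=arm.capture(n); cv2.imwrite(f"pics/{n}0.png",im[:,:,::-1])
    c=arm.calibration(n); print(n,c)
print(arm.get_t())
E
```

```text
scene {'intrinsics': array([[400.22403811,   0.        , 281.40853885],
       [  0.        , 400.22403811, 209.27442845],
       [  0.        ,   0.        ,   1.        ]]), 'k1': -0.0009983660957076346, 'world_to_cam': array([[ 8.82156347e-01, -4.70955498e-01, -1.04809133e-03,
        -4.84431989e+02],
       [-1.82499238e-01, -3.39789781e-01, -9.22625023e-01,
         1.71497406e+02],
       [ 4.34159196e-01,  8.14090796e-01, -3.85696732e-01,
         1.07469035e+03],
       [ 0.00000000e+00,  0.00000000e+00,  0.00000000e+00,
         1.00000000e+00]])}
top {'intrinsics': array([[412.61569577,   0.        , 283.06115148],
       [  0.        , 412.61569577, 210.60690725],
       [  0.        ,   0.        ,   1.        ]]), 'k1': -0.07054819410312561, 'world_to_cam': array([[ 1.47088999e-04, -9.99835419e-01, -1.81414547e-02,
        -5.51520715e+01],
       [-9.97449952e-01,  1.14805241e-03, -7.13601747e-02,
         5.31163832e+02],
       [ 7.13692575e-02,  1.81056894e-02, -9.97285623e-01,
         1.36692410e+03],
       [ 0.00000000e+00,  0.00000000e+00,  0.00000000e+00,
         1.00000000e+00]])}
0.1
```

View pics/scene0.png

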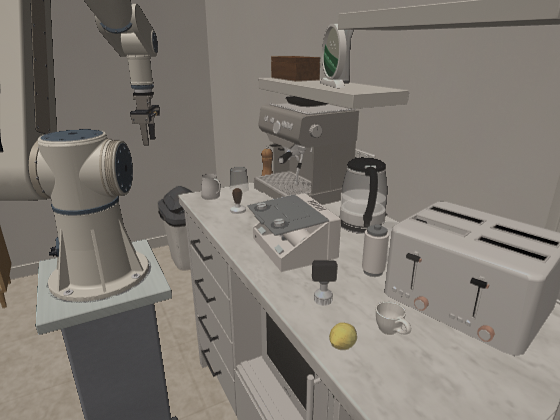

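View pics/top0.png

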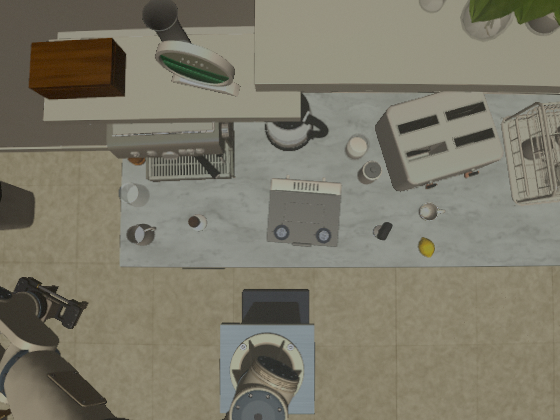

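The scene view shows the cover partly open with the screws at about (263,205) and (280,223), and the key at (323,282). In the top view the unit is around (304,212), screws at (281,232) and (323,236), key at (382,230). I'll crop both pictures and set up the helpers.

```bash
cat > h.py <<'E'
import numpy as np, cv2
from station import arm
def cal(n):
    c=arm.calibration(n); return c["intrinsics"],c["k1"],c["world_to_cam"]
def ray(c,uv):
    K,k,T=c; d=np.array([(uv[0]-K[0,2])/K[0,0],(uv[1]-K[1,2])/K[1,1]]); s=d.copy()
    for _ in range(10): s=d/(1+k*(s@s))
    R=T[:3,:3]; o=-R.T@T[:3,3]; v=R.T@np.array([*s,1]); return o,v
def onz(c,uv,z):
    o,v=ray(c,uv); return o+v*(z-o[2])/v[2]
def proj(c,P):
    K,k,T=c; P=np.atleast_2d(P); q=P@T[:3,:3].T+T[:3,3]; s=q[:,:2]/q[:,2:]
    s=s*(1+k*(s**2).sum(1,keepdims=True)); return s@K[:2,:2].T+K[:2,2]
def tri(l):
    A=0;b=0
    for c,uv in l:
        o,v=ray(c,uv); v=v/np.linalg.norm(v); M=np.eye(3)-np.outer(v,v); A=A+M;b=b+M@o
    return np.linalg.solve(A,b)
E
python3 - <<'E'
from h import *
a=cv2.imread("pics/top0.png")[165:255,260:410]; b=cv2.imread("pics/scene0.png")[185:310,235:345]
cv2.imwrite("pics/c1.png",cv2.resize(a,None,fx=5,fy=5,interpolation=cv2.INTER_CUBIC))
t=cal("top");s=cal("scene")
for n,p,q in(("L",(281,232),(263,205)),("R",(323,236),(280,223)),("key",(386,226),(323,268))): print(n,tri([(t,p),(s,q)]))
print("foot",onz(t,(379,235),0),onz(s,(323,298),0),"backL",onz(t,(272,180),130),onz(t,(340,184),130))
for n,p in(("tamper",(197,223)),("cart",(358,146)),("lemon",(427,247))):print(n,onz(t,p,0))
E
```

```text
L [458.49239379 -51.65122042 127.85471155]
R [ 446.36739993 -181.29090031  124.38057647]
key [ 468.20717923 -379.47448216   85.30681145]
foot [ 449.23605323 -380.16227377    0.        ] [ 462.52836003 -376.13901836    0.        ] backL [618.50129601 -23.06788519 130.        ] [ 605.59613749 -233.86738819  130.        ]
tamper [490.31790866 239.19472723   0.        ]
cart [ 755.22336997 -313.16687241    0.        ]
lemon [ 408.1666748  -543.29900442    0.        ]
```

View pics/c1.png

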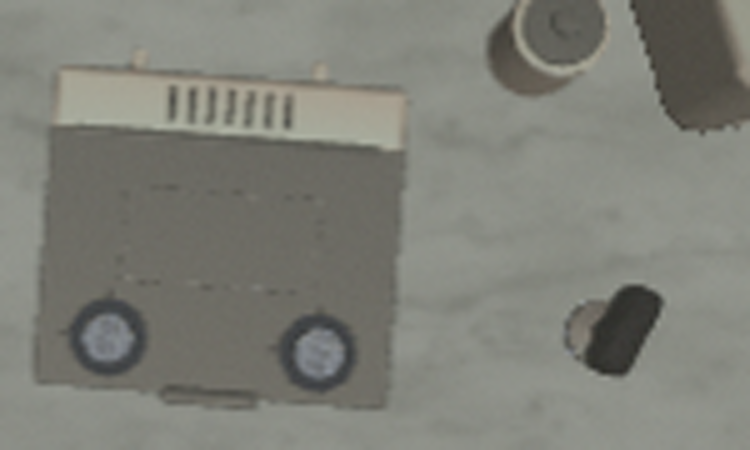

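Crop: cover with screw heads at crop (108,337) and (317,352), hinge edge at row ~130-150; key grip long side tilted about 27°. Next I'll move over and use the wrist camera for precise measurements.

```bash
cat >> h.py <<'E'
def Rdown(yaw,s=1):  # tool z down, tool x along heading yaw
    x=np.array([np.cos(yaw),np.sin(yaw),0])*s; z=np.array([0,0,-1.]); return np.column_stack([x,np.cross(z,x),z])
E
python3 - <<'E'
from h import *
print(arm.get_tcp_rot().round(3))
c=cal("wrist"); T=c[2]; o=-T[:3,:3].T@T[:3,3]; print(c[0],c[1]); R=arm.get_tcp_rot()
print("cam in tool",R.T@(o-arm.get_ee_pos()),(R.T@T[:3,:3].T).round(3))
for s in(1,-1):
  for p in((330,-115,330),(400,-370,330)):
    print(s,p,arm.inverse_kinematics(p,Rdown(0 if p[1]>-200 else -.4,s)))
E
```

```text
[[-0.905  0.426 -0.001]
 [ 0.426  0.905 -0.001]
 [ 0.    -0.001 -1.   ]]
[[296.34379478   0.         274.3864311 ]
 [  0.         296.34379478 207.80479458]
 [  0.           0.           1.        ]] -0.04498177126594067
cam in tool [  70.12551977   -1.07186492 -169.5607769 ] [[ 0.001 -0.967 -0.254]
 [ 1.     0.001  0.   ]
 [ 0.    -0.254  0.967]]
1 (330, -115, 330) [-1.94586026e+01 -1.24075475e+01  1.14339617e+02 -2.54444375e-14
  7.80679310e+01  7.05413974e+01]
1 (400, -370, 330) [-4.29265536e+01  7.70719107e+00  9.52165149e+01 -2.54444375e-14
  7.70762940e+01  6.99917582e+01]
-1 (330, -115, 330) [-1.94586026e+01 -1.24075475e+01  1.14339617e+02 -2.54444375e-14
  7.80679310e+01 -1.09458603e+02]
-1 (400, -370, 330) [-4.29265536e+01  7.70719107e+00  9.52165149e+01 -2.54444375e-14
  7.70762940e+01 -1.10008242e+02]
```

```bash
python3 - <<'E'
from h import *
import pickle
out={}
for n,p in(("w1",(430,-150,240)),("w2",(430,-300,240))):
    arm.goto(p,Rdown(-.07,-1)); c=cal("wrist"); im=arm.capture("wrist"); out[n]=c
    cv2.imwrite(f"pics/{n}.png",im[:,:,::-1])
    print(n,arm.get_t(),arm.get_ee_pos())
pickle.dump(out,open("cal.pkl","wb"))
a,b=[cv2.rotate(cv2.imread(f"pics/{n}.png"),cv2.ROTATE_180) for n in("w1","w2")]
cv2.imwrite("pics/w12.png",cv2.resize(a,(800,600),interpolation=cv2.INTER_CUBIC))
cv2.imwrite("pics/w22.png",cv2.resize(b,(800,600),interpolation=cv2.INTER_CUBIC))
E
```

```text
w1 2.75 [ 430.28259449 -149.56436154  239.96920013]
w2 3.45 [ 429.94019777 -299.18766199  239.73483742]
```

View pics/w12.png

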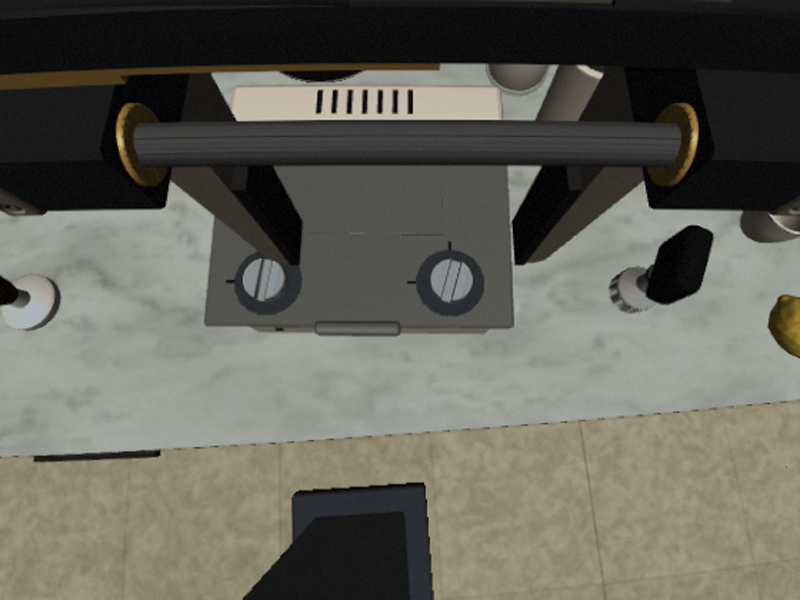

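View pics/w22.png

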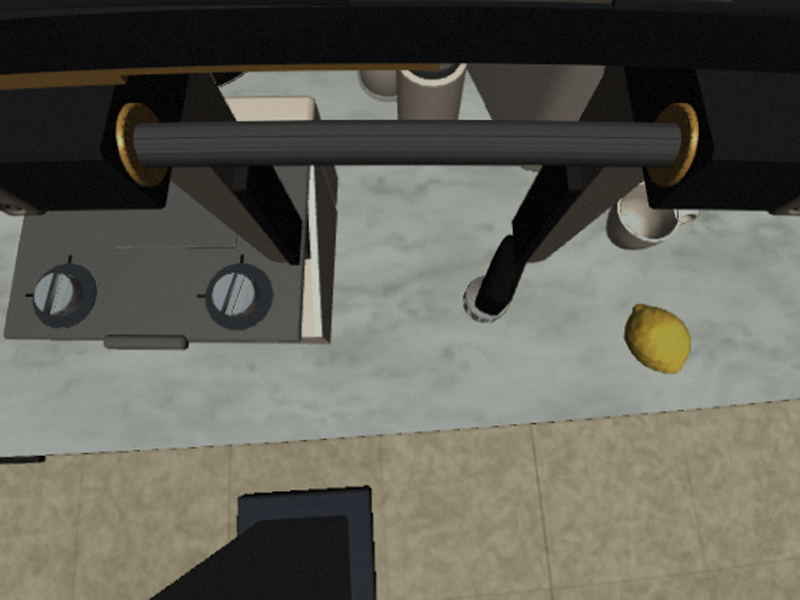

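Wrist pictures (rotated 180°): screws at (264,278), (450,281) in w1 and (54,293), (235,294) in w2, slots 10-20° clockwise from up-slope; key sleeve at (633,290)/(486,300).

```bash
cat >> h.py <<'E'
import pickle
def px(x,y): return (559-x*.7, 419-y*.7)
E
python3 - <<'E'
from h import *
C=pickle.load(open("cal.pkl","rb")); t=cal("top"); s=cal("scene")
L=tri([(C["w1"],px(264,278)),(C["w2"],px(54,293)),(t,(260+108/5,165+337/5))])
R=tri([(C["w1"],px(450,281)),(C["w2"],px(235,294)),(t,(260+317/5,165+352/5))])
print(L,R,np.linalg.norm(L-R),np.arctan2(-(L-R)[0],(L-R)[1]))
# low edge ends of cover
a=tri([(C["w1"],px(206,325)),(C["w2"],px(6,337))]);b=tri([(C["w1"],px(513,326)),(C["w2"],px(300,341))]);print("low edge",a,b,np.arctan2(-(a-b)[0],(a-b)[1]))
# hinge-side: back housing top edge corners at z=130
for n,p in(("w1",(234,87)),("w1",(499,87)),("w2",(313,98))): print("back",onz(C[n],px(*p),130))
print("key sleeve",onz(C["w1"],px(631,291),8),onz(C["w2"],px(486,300),8))
for n,ps in(("w1",((668,303),(699,294),(713,238),(695,226))),("w2",((478,307),(500,312),(514,240)))):
  for p in ps: print(n,p,onz(C[n],px(*p),106))
# bottom front of unit
for n,p in(("w2",(329,343)),): print("front R bottom",onz(C[n],px(*p),0),onz(C[n],px(*p),45))
E
```

```text
[455.95427732 -53.20509223 131.22919772] [ 446.77084083 -182.0698895   126.80500443] 129.26733913945972 -0.07114384709599819
low edge [429.19122139  -7.70611709 117.02168387] [ 413.04303637 -225.08231388  116.79161166] -0.07415061299476203
back [620.79288751 -24.48350495 130.        ]
back [ 605.09674582 -236.95635509  130.        ]
back [ 603.75166642 -238.91653156  130.        ]
key sleeve [ 460.56464835 -377.9419639     8.        ] [ 460.3654658  -381.28163665    8.        ]
w1 (668, 303) [ 424.73732516 -348.10419654  106.        ]
w1 (699, 294) [ 430.05188341 -374.22992312  106.        ]
w1 (713, 238) [ 474.73503498 -397.51346992  106.        ]
w1 (695, 226) [ 485.76817487 -385.17052847  106.        ]
w2 (478, 307) [ 430.80157845 -354.00219912  106.        ]
w2 (500, 312) [ 425.88476084 -369.80235896  106.        ]
w2 (514, 240) [ 481.88701701 -387.87695837  106.        ]
front R bottom [ 429.8906982  -225.02607762    0.        ] [ 422.14085976 -232.8696899    45.        ]
```

```bash
cat >> h.py <<'E'
YAW=-.073
ex=np.array([np.cos(YAW),np.sin(YAW),0]); ey=np.array([-np.sin(YAW),np.cos(YAW),0]); ez=np.array([0,0,1.])
HINGE=np.array([575.5,-127.3,126.])
NRM=-.5*ex+np.sqrt(.75)*ez; UP=np.sqrt(.75)*ex+.5*ez
def Rscrew(a):  # slot turned clockwise by a rad; tool x = -slot
    x=-(np.cos(a)*UP-np.sin(a)*ey); z=-NRM; return np.column_stack([x,np.cross(z,x),z])
E
python3 - <<'E'
from h import *
arc=lambda al,r=145:HINGE-r*(np.cos(al)*ex)-ez*r*np.sin(al)
R=Rscrew(0)
arm.gripper_to(0)
arm.goto(arc(np.radians(3))+40*ez,R)
print(arm.get_t(),arm.get_joint_pos())
for d in(3,9,15,21,26):
    r=arm.move_l(arc(np.radians(d)),vel=80,threshold=15); print(d,r,arm.get_wrist_force().round(1),arm.get_ee_pos().round(1))
    if r: break
else:
    r=arm.move_l(arc(np.radians(30))-8*NRM,vel=30,threshold=15); print(r,arm.get_wrist_force().round(1),arm.get_ee_pos().round(1),arc(np.radians(30)).round(1))
print(arm.get_t())
E
```

```text
5.625 [ -22.68974071   -3.55144507  138.46659738   29.8444112    18.6223978
 -134.73819909]
3 False [ 3.8 -1.1 -0. ] [ 433.  -118.   119.1]
9 False [ 5.6 -1.6 -1.3] [ 434.7 -117.9  104.3]Traceback (most recent call last):
  File "<stdin>", line 8, in <module>
station.Unreachable: the arm cannot follow that straight line within its joint ranges
```

```bash
cat >> h.py <<'E'
def roty(R,b): # tilt tool about its own y by b
    c,s=np.cos(b),np.sin(b); return R@np.array([[c,0,s],[0,1,0],[-s,0,c]])
E
python3 - <<'E'
from h import *
print("force now",arm.get_wrist_force().round(1), arm.get_t())
P=HINGE-145*UP
for d in(0,10,15,20,30): 
    R=roty(Rscrew(0),np.radians(d)); q=arm.inverse_kinematics(P,R); print(d,R[:,2].round(2),q is not None)
H=[HINGE-125*UP+11*NRM+k*65*ey for k in(1,-1)]
for S in(0,np.pi):
 for b in range(-60,61,10):
  row=[]
  for h in H:
   for a in np.radians((0,20,45,70,90)):
    R0=Rscrew(a+S); R=roty(R0,np.radians(b))
    g=h+(81-8.5)*NRM; p=g+19*R[:,2]
    q=arm.inverse_kinematics(p,R); q2=arm.inverse_kinematics(p+25*NRM,R)
    row.append("-" if q is None else f"{q[4]:.0f}/{q[5]:.0f}"+("" if q2 is not None else "x"))
  print(round(S),b,row)
E
```

```text
force now [ 5.6 -1.6 -1.3] 6.6333
0 [ 0.5  -0.04 -0.87] True
10 [ 0.34 -0.02 -0.94] True
15 [ 0.26 -0.02 -0.97] True
20 [ 0.17 -0.01 -0.98] True
30 [ 0. -0. -1.] True
0 -60 ['-', '-', '-', '-', '74/103', '109/55', '-', '102/140x', '-', '-']
0 -50 ['-', '-', '-', '-', '65/101', '-', '-', '-', '-', '-']
0 -40 ['-', '-', '65/117', '-', '55/98', '-', '-', '-', '52/113', '-']
0 -30 ['-', '-', '50/107x', '-', '43/94', '-', '-', '-', '36/107', '-']
0 -20 ['-', '-', '31/96', '-', '30/86', '39/108', '34/115', '25/119', '17/104', '-']
0 -10 ['13/102', '11/94', '12/80x', '-', '16/69', '22/137', '18/150', '10/169', '3/-150', '4/-15']
0 0 ['7/-113', '7/-93', '7/-68', '7/-43', '7/-23', '18/-170', '18/-150', '18/-125', '18/-100', '18/-80']
0 10 ['22/-97', '23/-92', '22/-86', '22/-81', '20/-77', '26/-132', '29/-122', '31/-110', '32/-98', '32/-89']
0 20 ['36/-94', '36/-92', '36/-90', '35/-89', '35/-89', '37/-117', '40/-112', '43/-105', '45/-98', '45/-93']
0 30 ['48/-93', '48/-92', '48/-92', '47/-93', '47/-95', '48/-109', '52/-107', '55/-103', '56/-98', '56/-95']
0 40 ['59/-92', '59/-92', '59/-93', '5
[... 732 characters left out ...]
7/63', '40/68', '43/75', '45/82', '45/87']
3 -10 ['22/83', '23/88', '22/94', '22/99', '20/103', '26/48', '29/58', '31/70', '32/82', '32/91']
3 0 ['7/67', '7/87', '7/112', '7/137', '7/157', '18/10', '18/30', '18/55', '18/80', '18/100']
3 10 ['13/-78', '11/-86', '12/-100x', '-', '16/-111', '22/-43', '18/-30', '10/-11', '3/30', '4/165']
3 20 ['-', '-', '31/-84', '-', '30/-94', '39/-72', '34/-65', '25/-61', '17/-76', '-']
3 30 ['-', '-', '50/-73x', '-', '43/-86', '-', '-', '-', '36/-73', '-']
3 40 ['-', '-', '65/-63', '-', '55/-82', '-', '-', '-', '52/-67', '-']
3 50 ['-', '-', '-', '-', '65/-79', '-', '-', '-', '-', '-']
3 60 ['-', '-', '-', '-', '74/-77', '109/-125', '-', '102/-40x', '-', '-']
```

```bash
python3 - <<'E'
from h import *
arc=lambda al,r=145:HINGE-r*(np.cos(al)*ex)-ez*r*np.sin(al)
R=roty(Rscrew(0),np.radians(22))
arm.move_l(arm.get_ee_pos()+20*ez)
arm.goto(arc(np.radians(9))+12*ez,R)
for d in(9,15,21,26):
    r=arm.move_l(arc(np.radians(d))+3*ez,vel=80,threshold=15); print(d,r,arm.get_wrist_force().round(1),arm.get_ee_pos().round(1))
    if r: break
else:
    r=arm.move_l(arc(np.radians(30))-8*NRM,vel=30,threshold=15); print(r,arm.get_wrist_force().round(1),arm.get_ee_pos().round(1),arc(np.radians(30)).round(1))
arm.pause(.2); print(arm.get_wrist_force().round(1))
arm.move_l(arm.get_ee_pos()+60*NRM)
arm.gripper_to(92)
# view pose
C={}
for n,p in(("v1",(410,-130,230)),("v2",(400,-340,190))):
    arm.goto(p,Rdown(-.07,-1)); C[n]=cal("wrist"); im=arm.capture("wrist"); cv2.imwrite(f"pics/{n}.png",im[:,:,::-1])
pickle.dump(C,open("cal2.pkl","wb"))
a,b=[cv2.rotate(cv2.imread(f"pics/{n}.png"),cv2.ROTATE_180) for n in("v1","v2")]
cv2.imwrite("pics/v12.png",cv2.resize(a,(800,600),interpolation=cv2.INTER_CUBIC))
cv2.imwrite("pics/v22.png",cv2.resize(b,(800,600),interpolation=cv2.INTER_CUBIC))
print(arm.get_t())
E
```

```text
9 False [ 0.3 -0.6 -0.3] [ 431.6 -116.5  105.6]
15 False [-0.4  0.4  0. ] [ 435.5 -117.    91.2]
21 False [ 0.7  0.  -0.9] [ 440.3 -117.3   76.9]
26 False [-0.1 -0.3 -0.2] [ 445.4 -117.7   65.3]
True [-7.5  1.2 19.7] [ 447.6 -118.    61.6] [ 450.3 -118.1   53.5]
[-4.8  1.4 16.7]
13.1083
```

View pics/v12.png

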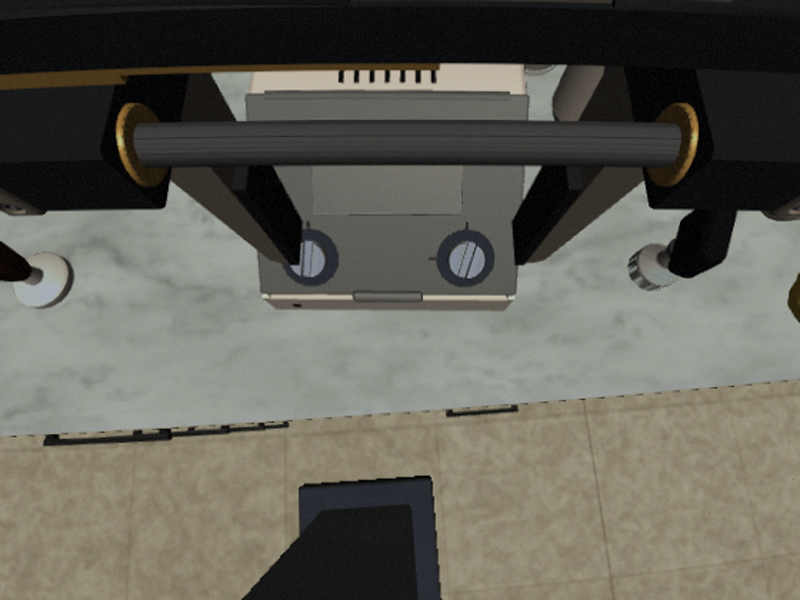

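View pics/v22.png

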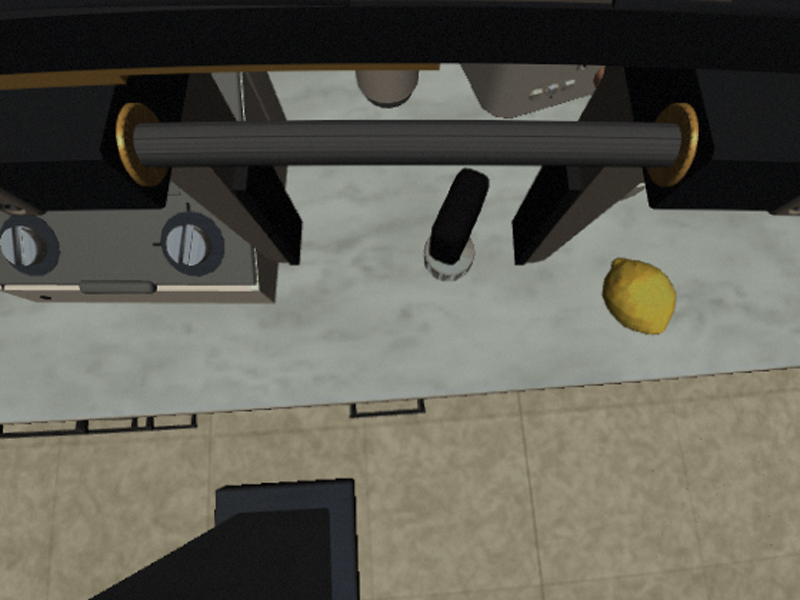

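The cover looks shut (v1: screws at (312,260), (466,259); v2: (20,246), (186,246), key grip (440-488,170-262)). I'll fit the key by its silhouette and enlarge the screws.

```bash
cat > fit.py <<'E'
from h import *
from scipy.optimize import minimize
C={**pickle.load(open("cal.pkl","rb")),**pickle.load(open("cal2.pkl","rb"))}
obs=[]
for n,(x0,x1,y0,y1) in(("w1",(640,725,215,310)),("v2",(415,505,155,285))):
    im=cv2.rotate(cv2.imread(f"pics/{n}.png"),cv2.ROTATE_180); m=(im.max(2)<50).astype(np.uint8)
    w=np.zeros_like(m); w[int(y0*.7):int(y1*.7),int(x0*.7):int(x1*.7)]=1; m*=w
    obs.append((C[n],cv2.resize(m,None,fx=4,fy=4,interpolation=cv2.INTER_LINEAR)))
def cost(p):
    c,s=np.cos(p[2]),np.sin(p[2]); J=0
    B=np.array([[a*29*c-b*12*s+p[0],a*29*s+b*12*c+p[1],z] for a in(1,-1) for b in(1,-1) for z in(56,106)])
    for cl,m in obs:
        uv=np.array([559,419])-proj(cl,B); uv=uv*4+1.5
        k=np.zeros_like(m); cv2.fillConvexPoly(k,cv2.convexHull(np.round(uv*16).astype(np.int32)),1,shift=4)
        J+=1-(k&m).sum()/(k|m).sum()
    return J
best=min((minimize(cost,[461+dx,-379,y],method="Nelder-Mead",options=dict(initial_simplex=[[461+dx,-379,y],[467+dx,-379,y],[461+dx,-373,y],[461+dx,-379,y+.15]])) for dx in(-6,4) for y in(-.6,-.4,-.2)),key=lambda r:r.fun)
print("key",best.x,best.fun,[m.sum()/16 for _,m in obs])
L=tri([(C["v1"],px(312,260)),(C["v2"],px(20,246))]);R=tri([(C["v1"],px(466,259)),(C["v2"],px(186,246))]);print(L,R)
nom=[HINGE-125*UP+11*NRM+k*65*ey for k in(1,-1)]; print("nominal",nom)
e=tri([(C["v1"],px(517,293)),(C["v2"],px(257,287))]); print("corner",e,HINGE-157*UP-110*ey)
E
python3 fit.py; python3 - <<'E'
from h import *
b=cv2.rotate(cv2.imread("pics/v2.png"),cv2.ROTATE_180)[140:215,0:160]
cv2.imwrite("pics/c2.png",cv2.resize(b,None,fx=5,fy=5,interpolation=cv2.INTER_CUBIC))
E
```

```text
key [ 4.65213654e+02 -3.82535408e+02 -4.58045641e-01] 0.5200784471258132 [np.float64(1769.625), np.float64(2018.4375)]
[463.67989211 -59.00186903  80.60821894] [ 456.76798079 -183.12689323   75.75816839]
nominal [array([466.79057206, -54.17650715,  73.02627944]), array([ 457.30899852, -183.83027594,   73.02627944])]
corner [ 430.68709649 -227.69727433   51.68260618] [ 431.87326221 -227.09033115   47.5       ]
```

View pics/c2.png

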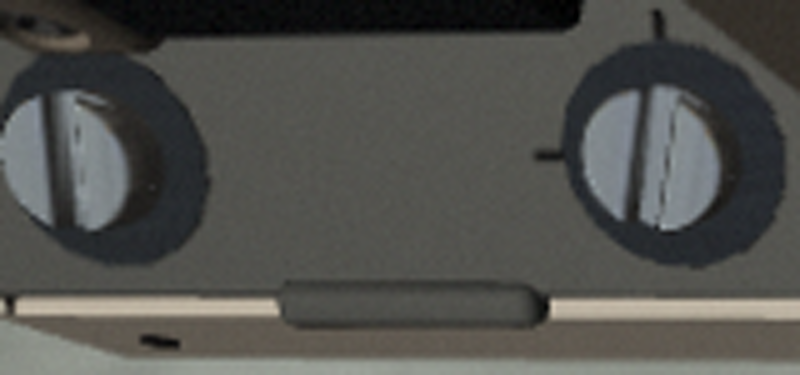

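Slots: right head from crop (662,88) to (644,228), left about (62,92) to (75,228). I'll take views from the opposite camera side so the calibration errors cancel, with automated ellipses shown in one montage.

```bash
python3 - <<'E'
from h import *
C={}
for n,p,s in(("A",(410,-118,210),-1),("B",(515,-118,210),1),("D",(520,-372,190),1),("E",(410,-372,190),-1)):
    arm.goto(p,Rdown(-.07,s)); C[n]=cal("wrist"); im=arm.capture("wrist"); cv2.imwrite(f"pics/{n}.png",im[:,:,::-1])
pickle.dump(C,open("cal3.pkl","wb")); print(arm.get_t())
nom=[HINGE-125*UP+14*NRM+k*65*ey for k in(1,-1)]
E
cat > head.py <<'E'
from h import *
C=pickle.load(open("cal3.pkl","rb")); nom=[HINGE-125*UP+14*NRM+k*65*ey for k in(1,-1)]; tiles=[]
for n in "AB":
    im=cv2.imread(f"pics/{n}.png")
    for i,h in enumerate(nom):
        u,v=np.round(proj(C[n],h)[0]).astype(int); a=im[v-26:v+27,u-35:u+35]; a=cv2.resize(a,(400,300),interpolation=cv2.INTER_CUBIC); k=400/70
        m=(a.min(2)>115).astype(np.uint8); m=cv2.morphologyEx(m,cv2.MORPH_CLOSE,np.ones((25,25)))
        nl,lab,st,cen=cv2.connectedComponentsWithStats(m); j=min(range(1,nl),key=lambda j:np.hypot(*(cen[j]-[200,150])) if st[j,4]>3000 else 1e9)
        hull=cv2.convexHull(np.argwhere(lab==j)[:,::-1].astype(np.int32)); el=cv2.fitEllipse(hull)
        cv2.ellipse(a,el,(0,0,255),1); tiles.append(a)
        uv=np.array([u-35+(el[0][0]+.5)/k-.5,v-26+(el[0][1]+.5)/(300/53)-.5]); o,d=ray(C[n],uv)
        t=((h-o)@NRM)/(d@NRM); P=o+d*t-h; print(n,"LR"[i],"UP %.1f ey %.1f"%(P@UP,P@ey),np.round(el[1],1),uv.round(1),(u,v))
cv2.imwrite("pics/m.png",np.vstack([np.hstack(tiles[:2]),np.hstack(tiles[2:])]))
E
python3 head.py
```

```text
20.6333
A L UP 1.3 ey 0.5 [140.6 150.6] [337.7 245.1] (np.int64(337), np.int64(244))
A R UP 1.0 ey 0.2 [143.5 151.5] [219.  244.1] (np.int64(219), np.int64(243))
B L UP -42.2 ey -2.5 [324.6 397.9] [224.8 269.5] (np.int64(218), np.int64(248))
B R UP -29.8 ey 4.9 [305.7 344. ] [328.  264.1] (np.int64(336), np.int64(249))
```

View pics/m.png

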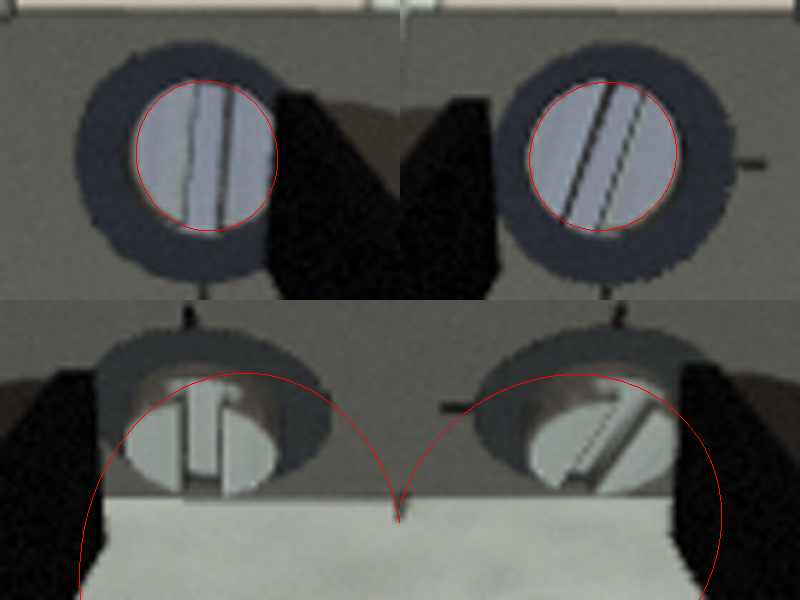

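Montage: A tiles' ellipses fit well (slots from (215,83) to (203,225) left, (625,90) to (581,225) right). B ellipses are wrong in code, but by eye the head centres are at (200,448) and (603,447).

```bash
cat > fit2.py <<'E'
from h import *
from scipy.optimize import minimize
C={**pickle.load(open("cal.pkl","rb")),**pickle.load(open("cal2.pkl","rb")),**pickle.load(open("cal3.pkl","rb"))}
nom=[HINGE-125*UP+14*NRM+k*65*ey for k in(1,-1)]
def onp(n,uv,h): o,d=ray(C[n],uv); return o+d*((h-o)@NRM)/(d@NRM)-h
def tile(n,h,x,y):
    u,v=np.round(proj(C[n],h)[0]); return (u-35+(x+.5)/(400/70)-.5,v-26+(y+.5)/(300/53)-.5)
for h,a,b in((nom[0],(215.5,83),(203,225)),(nom[1],(225.5,90),(181.5,225))):
    d=onp("A",tile("A",h,*b),h)-onp("A",tile("A",h,*a),h); print("slot A",np.arctan2(-d@ey,d@UP))
for h,a in((nom[0],(200.5,148)),(nom[1],(203,147))): p=onp("B",tile("B",h,*a),h); print("B head UP %.1f ey %.1f"%(p@UP,p@ey))
for h,a,b in((nom[0],(206,118),(206,190)),): d=onp("B",tile("B",h,*a),h)-onp("B",tile("B",h,*b),h); print("slot B",np.arctan2(-d@ey,d@UP))
def hullmask(cl,p,shape):
    c,s=np.cos(p[2]),np.sin(p[2])
    B=np.array([[a*29*c-b*12*s+p[0],a*29*s+b*12*c+p[1],z] for a in(1,-1) for b in(1,-1) for z in(56,106)])
    k=np.zeros(shape,np.uint8); cv2.fillConvexPoly(k,cv2.convexHull(np.round((proj(cl,B)*4+1.5)*16).astype(np.int32)),1,shift=4); return k
tiles=[]
for n in("w1","v2","D","E"):
    im=cv2.imread(f"pics/{n}.png"); big=cv2.resize(im,None,fx=4,fy=4,interpolation=cv2.INTER_LINEAR)
    g0=hullmask(C[n],(461,-379,-.46),big.shape[:2]); w=cv2.dilate(g0,np.ones((61,61)))
    m=((big.max(2)<60)&(w>0)).astype(np.uint8)
    nl,lab,st,cen=cv2.connectedComponentsWithStats(m); m=(lab==1+np.argmax(st[1:,4])).astype(np.uint8)
    def cost(p): k=hullmask(C[n],p,m.shape); return 1-(k&m).sum()/(k|m).sum()
    r=min((minimize(cost,[461,-379,y],method="Nelder-Mead",options=dict(initial_simplex=[[461,-379,y],[467,-379,y],[461,-373,y],[461,-379,y+.15]])) for y in(-.6,-.4)),key=lambda r:r.fun)
    print(n,r.x.round(2),round(r.fun,3))
    cs,_=cv2.findContours(hullmask(C[n],r.x,m.shape),0,1); big=np.clip(big.astype(float)*2,0,255).astype(np.uint8); cv2.drawContours(big,cs,-1,(0,0,255),1)
    cs,_=cv2.findContours(m,0,1); cv2.drawContours(big,cs,-1,(0,255,0),1)
    u,v=(proj(C[n],[461,-379,60])[0]*4).astype(int); t=np.zeros((300,400,3),np.uint8); s=big[max(v-150,0):v+150,max(u-200,0):u+200]; t[:s.shape[0],:s.shape[1]]=s; tiles.append(t)
cv2.imwrite("pics/k.png",np.vstack([np.hstack(tiles[:2]),np.hstack(tiles[2:])]))
E
python3 fit2.py
```

```text
slot A 0.13549068652992816
slot A 0.2632858137111596
B head UP 0.6 ey 0.4
B head UP -0.0 ey -0.1
slot B 0.12939319278116956
w1 [ 461.33 -378.67   -0.7 ] 0.16
v2 [ 4.6250e+02 -3.8196e+02 -4.5000e-01] 0.146
D [ 4.6039e+02 -3.7999e+02 -3.7000e-01] 0.17
E [ 4.6117e+02 -3.8146e+02 -4.0000e-01] 0.16
```

View pics/k.png

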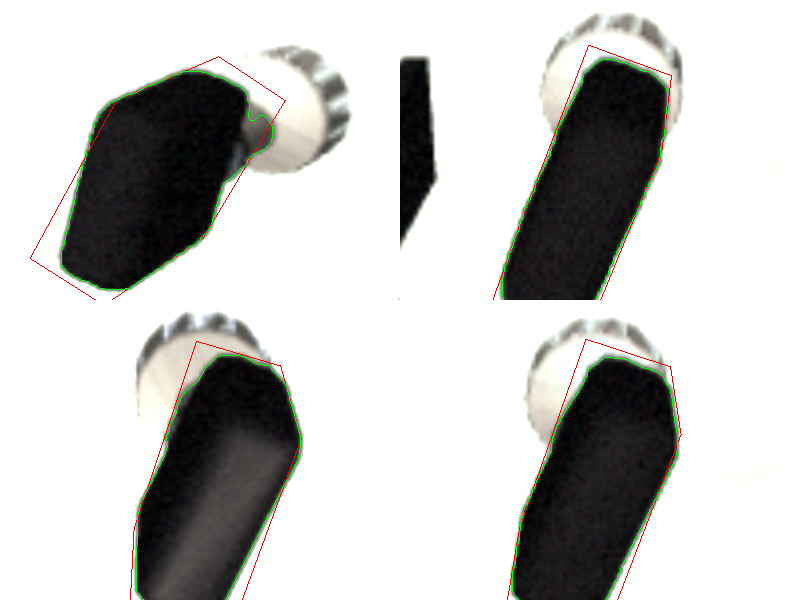

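Key at about (461,-380.7), yaw -0.40; bevels explain the misfit. Slots at 0.13 (left) and 0.26 (right). Now grasp the key.

```bash
cat >> h.py <<'E'
KP=np.array([460.9,-380.6,0]); KY=-.40
HEAD={"L":HINGE-124.3*UP+14*NRM+65.2*ey,"R":HINGE-124.3*UP+14*NRM-64.8*ey}
A0={"L":.13,"R":.263}
def mat(R,p): T=np.eye(4);T[:3,:3]=R;T[:3,3]=p;return T
def tool(): return mat(arm.get_tcp_rot(),arm.get_ee_pos())
def screwkey(w,a,d,dl=(0,0)): # key pose at screw w, angle a, rim d above head top, lateral dl=(UP,ey)
    x=np.cos(a)*UP-np.sin(a)*ey; return mat(np.column_stack([x,np.cross(NRM,x),NRM]),HEAD[w]+d*NRM+dl[0]*UP+dl[1]*ey)
def lin(w,a,d,dl=(0,0),**k):
    M=screwkey(w,a,d,dl)@np.linalg.inv(np.load("tk.npy")); return arm.move_l(M[:3,3],M[:3,:3],**k)
def keynow(): return tool()@np.load("tk.npy")
def rep(w):
    M=keynow(); e=M[:3,3]-HEAD[w]; x=M[:3,0]; f=arm.get_wrist_force(); t=arm.get_wrist_torque()
    print("a %.3f d %.1f UP %.1f ey %.1f | F n %.1f up %.1f ey %.1f Tn %.2f t %.1f w %.1f"%(np.arctan2(-x@ey,x@UP),e@NRM,e@UP,e@ey,f@NRM,f@UP,f@ey,t@NRM,arm.get_t(),arm.get_width()))
E
python3 - <<'E'
from h import *
R=roty(Rdown(KY,-1),np.radians(20))
p=KP+81*ez+19*R[:,2]
arm.goto(p-65*R[:,2],R); arm.move_l(p,vel=120,threshold=10)
print(arm.get_ee_pos()-p,arm.get_wrist_force().round(2))
arm.gripper_to(15); print(arm.get_width(),arm.get_finger_force(),arm.get_wrist_force().round(2),arm.get_t())
c,s=np.cos(KY),np.sin(KY)
x=-arm.get_tcp_rot()[:,0]; x[2]=0
T=np.linalg.inv(tool())@mat(np.array([[c,-s,0],[s,c,0],[0,0,1.]]),KP); T[1,3]=0; print(T.round(2)); np.save("tk.npy",T)
arm.move_l(arm.get_ee_pos()+110*ez); arm.pause(.2); print(arm.get_width(),arm.get_wrist_force().round(2),arm.get_wrist_torque().round(2),arm.get_t())
cv2.imwrite("pics/g.png",arm.capture("wrist")[:,:,::-1])
for w in"LR":
  for a in np.linspace(A0[w],1.6,4):
    M=screwkey(w,a,0)@np.linalg.inv(T); print(w,a,arm.inverse_kinematics(M[:3,3],M[:3,:3]) is not None)
E
```

```text
[ 0.31029016 -0.52743515  1.21121624] [ 0.11 -0.64  0.5 ]
23.482890876587476 29.990239441394806 [0.02 0.57 0.23] 22.9083
[[ -0.94  -0.     0.34 -27.72]
 [ -0.     1.     0.     0.  ]
 [ -0.34   0.    -0.94  57.08]
 [  0.     0.     0.     1.  ]]
23.721085413890595 [-0.19  0.77 -1.98] [-0.09 -0.22 -0.05] 23.9917
L 0.13 True
L 0.6200000000000001 True
L 1.11 True
L 1.6 True
R 0.263 True
R 0.7086666666666668 True
R 1.1543333333333334 True
R 1.6 True
```

```bash
python3 - <<'E'
from h import *
w="R"; T=np.load("tk.npy")
M=screwkey(w,A0[w],40)@np.linalg.inv(T); arm.goto(M[:3,3],M[:3,:3]); rep(w)
lin(w,A0[w],6,vel=100,threshold=10); rep(w)
r=lin(w,A0[w],-13,vel=25,threshold=8); print(r); rep(w)
E
```

```text
a 0.262 d 40.1 UP 1.9 ey -1.2 | F n -1.6 up -0.3 ey -0.4 Tn 0.05 t 24.9 w 24.4
a 0.263 d 5.5 UP -0.0 ey -0.2 | F n -1.2 up -0.8 ey 0.0 Tn -0.00 t 25.4 w 23.9
True
a 0.263 d -6.5 UP 0.1 ey 0.2 | F n 12.1 up 1.3 ey -1.6 Tn -0.02 t 25.9 w 23.8
```

Stopped at d=-6.5: with the press-derived face offset (~4.7 mm), that means seated. Turn, monitoring torque.

```bash
python3 - <<'E'
from h import *
w="R"; d=(keynow()[:3,3]-HEAD[w])@NRM-.3
for a in np.append(np.arange(A0[w]+.15,1.5,.15),(1.5,1.571,1.62)):
    lin(w,a,d,vel=6); rep(w)
    if abs(arm.get_wrist_torque()@NRM)>.8 or np.linalg.norm(arm.get_wrist_force())>35: print("stop");break
E
```

```text
a 0.415 d -6.5 UP 0.2 ey 0.4 | F n 11.8 up 2.0 ey 4.2 Tn -0.19 t 26.3 w 23.8
a 0.565 d -6.5 UP 0.3 ey 0.6 | F n 10.2 up 2.3 ey 4.1 Tn -0.25 t 26.6 w 23.7
a 0.715 d -6.5 UP 0.4 ey 0.7 | F n 10.7 up 3.4 ey 4.0 Tn -0.24 t 26.9 w 23.8
a 0.865 d -6.4 UP 0.5 ey 0.6 | F n 9.4 up 2.6 ey 4.7 Tn -0.19 t 27.2 w 23.9
a 1.015 d -6.5 UP 0.4 ey 0.6 | F n 10.0 up 2.1 ey 2.9 Tn -0.21 t 27.6 w 24.1
a 1.165 d -6.5 UP 0.3 ey 0.5 | F n 9.8 up 1.7 ey 1.8 Tn -0.08 t 27.9 w 24.1
a 1.314 d -6.5 UP 0.2 ey 0.5 | F n 9.6 up 1.1 ey 2.2 Tn -0.02 t 28.2 w 23.9
a 1.464 d -6.5 UP 0.1 ey 0.5 | F n 10.4 up 1.2 ey 1.5 Tn 0.08 t 28.5 w 24.1
a 1.500 d -6.5 UP 0.1 ey 0.5 | F n 11.0 up 0.8 ey 0.5 Tn 0.20 t 28.8 w 23.9
a 1.572 d -6.5 UP 0.1 ey 0.5 | F n 10.3 up 1.3 ey 1.2 Tn 0.11 t 29.0 w 23.6
a 1.620 d -6.5 UP 0.0 ey 0.5 | F n 11.7 up -1.3 ey 1.7 Tn 0.19 t 29.2 w 23.5
```

```bash
python3 - <<'E'
from h import *
w="R"; d=(keynow()[:3,3]-HEAD[w])@NRM-.3
for a in (1.66,1.70,1.74,1.78):
    lin(w,a,d,vel=3); rep(w); 
    if arm.get_wrist_torque()@NRM>.7: print("stop");break
E
```

```text
a 1.660 d -6.5 UP 0.0 ey 0.5 | F n 11.6 up -1.0 ey 1.1 Tn 0.22 t 29.5 w 23.7
a 1.700 d -6.5 UP 0.0 ey 0.5 | F n 11.9 up -1.5 ey 0.0 Tn 0.22 t 29.8 w 23.8
a 1.740 d -6.5 UP -0.0 ey 0.5 | F n 12.4 up -1.4 ey 0.8 Tn 0.42 t 30.0 w 23.8
a 1.779 d -6.5 UP -0.1 ey 0.6 | F n 12.2 up -1.7 ey 1.0 Tn 0.60 t 30.2 w 23.8
```

Torque climbs steadily from 1.70 on: the right screw is at its stop. Withdraw and do the left.

```bash
python3 - <<'E'
from h import *
T=np.load("tk.npy")
w="R"; d=(keynow()[:3,3]-HEAD[w])@NRM; lin(w,1.62,d+.3,vel=3); rep(w); lin(w,1.62,40,vel=60); rep(w)
w="L"; M=screwkey(w,A0[w],40)@np.linalg.inv(T); arm.goto(M[:3,3],M[:3,:3]); rep(w)
lin(w,A0[w],6,vel=100,threshold=10); rep(w)
r=lin(w,A0[w],-13,vel=25,threshold=8); print(r); rep(w)
d=(keynow()[:3,3]-HEAD[w])@NRM
if r and -8.5<d<-5:
  d-=.3
  for a in np.append(np.arange(A0[w]+.15,1.5,.15),(1.5,1.571,1.62,1.66,1.7,1.74,1.78)):
    lin(w,a,d,vel=6 if a<1.6 else 3); rep(w)
    if arm.get_wrist_torque()@NRM>.7 or np.linalg.norm(arm.get_wrist_force())>35: print("stop");break
E
```

```text
a 1.621 d -6.3 UP 0.1 ey -0.2 | F n 2.7 up -0.4 ey -0.7 Tn 0.15 t 30.8 w 23.9
a 1.620 d 39.9 UP -0.0 ey -0.1 | F n -1.7 up -0.3 ey 0.2 Tn 0.14 t 31.7 w 23.6
a 0.132 d 39.8 UP -0.8 ey 0.1 | F n -2.4 up -0.8 ey 0.8 Tn 0.02 t 32.7 w 23.9
a 0.132 d 5.9 UP -0.9 ey -0.6 | F n -0.9 up -0.7 ey -0.2 Tn -0.03 t 33.2 w 23.5
True
a 0.130 d -7.0 UP 0.1 ey 0.3 | F n 14.5 up 1.3 ey -0.3 Tn -0.02 t 33.7 w 23.4
a 0.281 d -7.0 UP 0.0 ey 0.3 | F n 13.2 up 0.7 ey 2.8 Tn -0.15 t 34.1 w 23.7
a 0.432 d -7.0 UP 0.0 ey 0.5 | F n 13.4 up 1.3 ey 3.2 Tn -0.23 t 34.4 w 23.8
a 0.582 d -6.9 UP 0.0 ey 0.6 | F n 10.7 up 2.0 ey 3.5 Tn -0.25 t 34.7 w 23.9
a 0.732 d -6.9 UP 0.1 ey 0.7 | F n 11.2 up 2.7 ey 4.5 Tn -0.22 t 35.0 w 24.2
a 0.882 d -6.9 UP 0.3 ey 0.8 | F n 11.0 up 2.6 ey 5.4 Tn -0.16 t 35.4 w 23.5
a 1.032 d -6.9 UP 0.4 ey 0.8 | F n 10.7 up 3.3 ey 4.8 Tn -0.21 t 35.7 w 23.7
a 1.181 d -6.9 UP 0.4 ey 0.8 | F n 9.8 up 2.7 ey 4.5 Tn -0.13 t 36.0 w 23.7
a 1.331 d -6.9 UP 0.4 ey 0.8 | F n 10.7 up 1.2 ey 4.1 Tn -0.03 t 36.3 w 24.1
a 1.481 d -6.9 UP 0.3 ey 0.8 | F n 11.2 up 0.8 ey 2.6 Tn 0.00 t 36.6 w 23.6
a 1.500 d -6.9 UP 0.3 ey 0.9 | F n 12.0 up 1.5 ey 1.8 Tn 0.10 t 36.9 w 24.0
a 1.572 d -6.9 UP 0.3 ey 0.8 | F n 13.1 up 0.4 ey 2.8 Tn 0.11 t 37.1 w 24.1
a 1.620 d -7.0 UP 0.2 ey 0.9 | F n 11.3 up 0.1 ey 1.8 Tn 0.14 t 37.4 w 24.0
a 1.660 d -7.0 UP 0.2 ey 0.9 | F n 11.9 up 0.3 ey 2.0 Tn 0.08 t 37.6 w 23.8
a 1.700 d -7.0 UP 0.2 ey 0.9 | F n 12.9 up -0.4 ey 1.7 Tn 0.13 t 37.9 w 23.9
a 1.740 d -7.0 UP 0.2 ey 0.9 | F n 13.0 up -0.1 ey 2.3 Tn 0.30 t 38.1 w 23.5
a 1.779 d -7.0 UP 0.2 ey 1.0 | F n 11.4 up 1.1 ey 2.2 Tn 0.59 t 38.4 w 23.8
```

```bash
python3 - <<'E'
from h import *
T=np.load("tk.npy"); Ti=np.linalg.inv(T)
w="L"; d=(keynow()[:3,3]-HEAD[w])@NRM; lin(w,1.62,d+.3,vel=3); rep(w); lin(w,1.62,60,vel=80); rep(w)
c,s=np.cos(KY),np.sin(KY); Rk=np.array([[c,-s,0],[s,c,0],[0,0,1.]])
def K(z): return mat(Rk,KP+z*ez)@Ti
M=K(110); arm.goto(M[:3,3],M[:3,:3])
arm.move_l(K(8)[:3,3],K(8)[:3,:3],vel=100,threshold=12); arm.pause(.2)
r=arm.move_l(K(-4)[:3,3],vel=15,threshold=5); M=keynow(); print(r,M.round(3),arm.get_wrist_force().round(1),arm.get_t())
E
```

```text
a 1.621 d -6.7 UP 0.1 ey -0.0 | F n 2.9 up -0.3 ey 0.1 Tn 0.09 t 38.9 w 23.9
a 1.620 d 59.8 UP -0.2 ey -0.0 | F n -1.7 up -0.8 ey -1.0 Tn 0.11 t 39.9 w 23.9
True [[ 9.21000e-01  3.89000e-01  0.00000e+00  4.60880e+02]
 [-3.89000e-01  9.21000e-01 -0.00000e+00 -3.80571e+02]
 [-0.00000e+00  0.00000e+00  1.00000e+00 -4.25000e-01]
 [ 0.00000e+00  0.00000e+00  0.00000e+00  1.00000e+00]] [ 0.9 -1.4  4. ] 43.15
```

```bash
python3 - <<'E'
from h import *
arm.gripper_to(60); arm.pause(.3); R=arm.get_tcp_rot(); arm.move_l(arm.get_ee_pos()-90*R[:,2],vel=100); arm.gripper_to(92)
C=pickle.load(open("cal3.pkl","rb"))
for n,p in(("E2",(410,-372,190)),("A2",(410,-118,210))):
    arm.goto(p,Rdown(-.07,-1)); arm.pause(.2); C[n]=cal("wrist"); cv2.imwrite(f"pics/{n}.png",arm.capture("wrist")[:,:,::-1])
pickle.dump(C,open("cal3.pkl","wb")); print(arm.get_t(),arm.get_wrist_force().round(1))
# key: dark silhouette before/after
def mask(n):
    im=cv2.imread(f"pics/{n}.png"); u,v=proj(C[n],[461,-380,80])[0].astype(int); return (im[v-45:v+45,u-35:u+35].max(2)<60)
a,b=mask("E"),mask("E2"); print("key IoU before/after",(a&b).sum()/(a|b).sum(),a.sum(),b.sum())
# slots: rectify head face, find the dark-line direction
for n in("A","A2"):
  im=cv2.cvtColor(cv2.imread(f"pics/{n}.png"),6)
  for w in"LR":
    h=HEAD[w]+1.7*NRM; g=np.arange(-11,11.01,.25); X,Y=np.meshgrid(g,g); P=h+X[...,None]*UP-Y[...,None]*ey
    uv=proj(C[n],P.reshape(-1,3)).astype(np.float32); f=cv2.remap(im,uv[:,0].reshape(X.shape),uv[:,1].reshape(X.shape),cv2.INTER_CUBIC).astype(float)
    ins=np.hypot(X,Y)<11
    sc=[]
    for t in np.arange(-.6,2.2,.02):
        q=-X*np.sin(t)+Y*np.cos(t); idx=np.round(q/.5).astype(int)+30
        mu=np.bincount(idx[ins],f[ins],60)/np.maximum(np.bincount(idx[ins],minlength=60),1); cnt=np.bincount(idx[ins],minlength=60)
        k=cnt>150; sc.append(np.average((mu[k]-mu[k].mean())**2,weights=cnt[k]))
    print(n,w,"slot angle %.2f"%np.arange(-.6,2.2,.02)[int(np.argmax(sc))],round(max(sc)))
E
```

```text
47.85 [-0.6  0.6  0.6]
key IoU before/after 0.8951917882225824 1774 1734
A L slot angle 0.12 416
A R slot angle 0.28 700
A2 L slot angle 1.58 373
A2 R slot angle 1.58 239
```

Both slots read 1.58 rad (locked), and the key stands upright where it was, so I'm handing in.

```bash
python3 -c "
from station import arm
print(arm.close_job(),arm.get_t())"
```

```text
the job is handed in; nothing more can be done
the job is handed in; nothing more can be done
```

The cover is pressed shut against its stop, both screws are turned to their stops with the key (slots read 1.58 rad), the key stands released on the worktop about where it started, and I handed the job in shortly after 48 s.

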